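Hang the tool bin on the rail and fill it from the tray

ROBOT

A 6-joint arm with a two-finger parallel gripper is mounted at the origin on the work surface. World frame = base frame: x ahead of the robot, y to its left, z up, the work surface at z = 0. Lengths are in mm, angles in rad, forces in N, time in s.
With the tool pointing down it reaches from about 250 to 850 mm from the base axis. Payload 12.5 kg.
Tool frame: the origin (TCP) lies midway between the tips of the shut fingers; the grasp point (between the pads) lies 19 mm behind it; z points along the fingers, y is the line along which they close (so a half turn about z gives the same grasp; the last joint's range is limited). The gripper opens to 93 mm and grips with 3 to 60 N. Pads are 15 mm wide; open, the fingers measure 128 mm over their backs; the gripper's body (75 mm by 188 mm) begins 65 mm behind the grasp point.
Start: joints at [1.03, 0.351, 1.652, -0, 1.139, -0.085], TCP at [242.067, 493.85, 218.633] pointing down, gripper open.
Joint ranges: [-2.75, 2.75], [-0.79, 2.1], [0.01, 2.65], [-1.57, 4.71], [0.07, 3.14], [-2.87, 2.87]. Speed limits (rad/s): [2.22, 2.22, 2.79, 3.14, 3.14, 3.14].

INTERFACE

Orientations are given as [roll, pitch, yaw] about the fixed x, y, z axes, in that order (R = Rz(yaw) Ry(pitch) Rx(roll)).
In Python, from bench import manip gives the robot as it stands. Calls block until the motion is done:
- manip.movep(position, orientation): joint-space move of the TCP to a pose.
- manip.line_to(position, orientation=None, max_speed=150, guard=None): straight line of the TCP; orientation=None keeps the orientation; max_speed is the mean speed in mm/s. With guard (N) it stops when the force on the tool has changed by that much, and returns True; else False.
- manip.movej(angles): joint-space move.
- manip.gripper_to(opening, force=None): finger opening in mm; force is the grip in N (None keeps the last); returns when the fingers have stopped.
- manip.dwell(seconds).
- manip.ik(position, orientation): joint angles nearest the present ones, or None.
- manip.capture(name): name is "side" or "top" or "wrist"; returns a dict with "img" (384x512x3 uint8, red, green, blue), "range_z" (384x512 float32, mm along the optical axis (not along the pixel's ray), 0 where there is no reading), "K" (3x3 intrinsics, pixels), "world_from_camera" (4x4, takes a point from camera to world coordinates); the wrist camera has in their place "hand_eye" (4x4, takes a point from camera to tool coordinates, whose origin is the TCP and whose axes are the flange's). Camera axes: x right, y down, z forward; pixel columns grow to the right and rows downward; lengths in mm; the calibration is good to about 2 mm. A picture is of the moment at which its call begins: read the wrist's pose just before it.
A pose or a line that the arm cannot do raises manip.PlanningError and nothing moves.
- manip.finish_job(): hands the job in; it is judged then, once.
Readings, each from a call of its own:
- manip.get_time_s(): time.
- manip.get_joints(): joint angles.
- manip.get_qd(): joint speeds.
- manip.get_effort(): joint torques, N m.
- manip.get_tcp_pos(): TCP position.
- manip.get_tool_rot(): TCP orientation.
- manip.get_ft_force(): force on the tool from outside, world axes, zero at the start.
- manip.get_ft_torque(): the same for the moment, N m.
- manip.get_opening(): finger opening in mm.
- manip.get_grasp_force(): force on a finger pad.
Only numpy, scipy, OpenCV 4.12 (cv2) and the standard library are available. Lean on these libraries where they do the work, as an engineer would, in place of code of your own. Each camera call takes 0.05 s, during which the arm holds its last target. There are 200 camera calls.

TASK

Clear the pull-out tray into the hanging bin: hook the empty bin by its two prongs onto the tube at the rail's right-hand end (the end next to the tray), slide it left along the tube until its middle is at the black rubber ring, and leave it hanging there. Then put every tool and part that lies on the tray into the bin, so that at the end the bin still hangs centred on the ring with all of them in it. Leave the orange charger, the dish of washers and the glass jar where they are.

Things in the scene. Friction and masses are not known exactly. Their poses are not given: they have to be found in the camera images.
- bin: grey plastic open bin with steel back, 0.34 to 0.46 kg, standing in front of the rail. Box 122 (x) x 200 (y) x 85 high, walls and floor 5, inside 112 x 190 x 80. Origin: centre of the underside; x to its back (hooking side), y along its width, z up. Hung, it slides along the tube with light friction (a knock moves it) and leans about 0.08 rad, back against the strip.
- bin_hook (a point): point of the bin on the tube's centre line when hooked on: bin x 74, y 0, z 111; axes as the bin. Two steel prongs at bin y = -60 and +60, 20 wide, upside-down J: slot from x 61 to 86 (25 for the 16 mm tube), bridge underside z 119, top 125; lip on the +x side, 5 thick, down to z 95.
- bin_grip (a point): gripping point on the bin's upright steel grip tab between the prongs: bin x 57, y 0, z 152; axes as the bin. Tab 10 thick (x 52 to 62), 40 wide (y), top at z 170. Grip from above, fingers closing along x, 30 N or more; held there the bin is a little front-heavy.
- rack: fixed aluminium hanging rail. Origin on the worktop under the tube; y along the tube to the robot's left, x away from the robot, z up. Tube 16 diameter at x 0, centre 175 up, between posts (20 square, 193 high) at y -235 and 300. A flat stay strip below it, front face at x -9, z 77 to 107, holds off the bin's back. A small holder with two drivers is fixed on the tube at y 238 to 278.
- tube_right (a point): point on the tube's centre line at rack y = -120, a good place to hook on; axes as the rack. The bin goes on the robot's side (-x), lips behind the tube. Hold it level, parallel, bin_hook above this line within 3 mm in x (strip and lips allow 4 either way), at least 30 higher so that the lips clear the tube, then lower it until the prongs sit on the tube.
- ring: black rubber ring, 19 mm diameter, 10 mm wide, fixed round the tube left of its middle: the mark. Origin at its centre on the tube's centre line, y along the tube; the prongs pass over it freely. The ring shows midway between the two prongs when the bin is in its place.
- tray: fixed shallow aluminium tray, 320 (x) x 340 (y), floor 4 mm thick, rim 12 mm high; origin under its centre on the worktop. The loose tools lie on its floor, 4 mm above the worktop.
- flashlight: black plastic flashlight with a press button, lying along x, 100 x 30 x 30, 110 g; flats keep it from rolling. Origin: centre of its underside, z up. Four to six of the six tools and parts are present.
- hex_set: chrome hex keys in a grey plastic holder, lying: holder 34 (x) x 42 (y) x 18 high round the origin, keys along x, 94 mm over all; 130 g. Origin: centre of the underside, z up. Grip the holder across y.
- tape_measure: black pocket tape measure lying on its side, 50 (x) x 44 (y) x 27 high, 140 g. Origin: centre of the underside, z up.
- stubby_driver: short screwdriver lying along x, 90 mm long: black handle 54 long and 26 thick from x = -44 to +10 mm, then a 7 mm blade to +46 mm; 80 g. Origin: centre of the underside, z up. Grip the handle at x about -10 mm.
- padlock: brass padlock lying flat: body 36 (x, from -32 to +4 mm) x 40 (y) x 18 high, steel shackle on to x = +30 mm; 160 g. Origin: centre of the underside, z up. Grip the body across y at x about -12 mm.
- battery: black battery pack, 66 (x) x 42 (y) x 34 high, grey top plate to 37 mm, 150 to 290 g. Origin: centre of the underside, z up.
- charger: bright orange charger box, 90 x 140 x 66, behind the rail; leave it alone. Origin: centre of the underside.
- dish: white ceramic dish of steel washers, 100 mm wide, 30 high, at the left in front of the rail; leave it alone. Origin: centre of the underside.
- jar: glass jar with a steel lid, 64 mm wide, 85 high, behind the rail; leave it alone. Origin: centre of the underside.

How it is judged (in metres and radians):
On the way, in this order (a step that is already met when the one before it is completed fails the run):
1. the bin hangs by both prongs on the tube at the right-hand end, at least 100 mm right of the ring (x of bin_hook in the frame of rack between -0.012 and 0.012 m and z of bin_hook in the frame of rack between 0.166 and 0.183 m and angle between bin's own z axis and vertical below 0.2 rad and angle between the y axis of bin and the y axis of rack, either way round below 0.12 rad and y of bin_hook in the frame of ring below -0.1 m), for 0.3 s.
2. the bin, still on the tube, is slid along it towards the ring (passing 85 to 25 mm right of it) (x of bin_hook in the frame of rack between -0.012 and 0.012 m and z of bin_hook in the frame of rack between 0.166 and 0.183 m and angle between bin's own z axis and vertical below 0.2 rad and angle between the y axis of bin and the y axis of rack, either way round below 0.12 rad and y of bin_hook in the frame of ring between -0.085 and -0.025 m), for 0.1 s.
3. the bin hangs with its middle within 12 mm of the ring, still empty (x of bin_hook in the frame of rack between -0.012 and 0.012 m and z of bin_hook in the frame of rack between 0.166 and 0.183 m and angle between bin's own z axis and vertical below 0.2 rad and angle between the y axis of bin and the y axis of rack, either way round below 0.12 rad and y of bin_hook in the frame of ring between -0.012 and 0.012 m and z of each of flashlight, hex_set, tape_measure, stubby_driver, padlock, battery in the frame of bin below -0.01 m), for 0.3 s.
At the end, for the whole second after the job is handed in: The bin hangs by both prongs on the tube (hook point within 12 mm across and 9 mm in height, tilt under 0.2 rad), its middle within 12 mm of the ring along the tube, and every tool and part present rests in it, its origin between the walls and below the rim (x of bin_hook in the frame of rack between -0.012 and 0.012 m and z of bin_hook in the frame of rack between 0.166 and 0.183 m and angle between bin's own z axis and vertical below 0.2 rad and angle between the y axis of bin and the y axis of rack, either way round below 0.12 rad and y of bin_hook in the frame of ring between -0.012 and 0.012 m and linear speed of each of bin, flashlight, hex_set, tape_measure, stubby_driver, padlock, battery below 0.03 m/s and x of flashlight in the frame of bin between -0.058 and 0.058 m and y of flashlight in the frame of bin between -0.097 and 0.097 m and z of flashlight in the frame of bin between -0.003 and 0.082 m and x of hex_set in the frame of bin between -0.058 and 0.058 m and y of hex_set in the frame of bin between -0.097 and 0.097 m and z of hex_set in the frame of bin between -0.003 and 0.082 m and x of tape_measure in the frame of bin between -0.058 and 0.058 m and y of tape_measure in the frame of bin between -0.097 and 0.097 m and z of tape_measure in the frame of bin between -0.003 and 0.082 m and x of stubby_driver in the frame of bin between -0.058 and 0.058 m and y of stubby_driver in the frame of bin between -0.097 and 0.097 m and z of stubby_driver in the frame of bin between -0.003 and 0.082 m and x of padlock in the frame of bin between -0.058 and 0.058 m and y of padlock in the frame of bin between -0.097 and 0.097 m and z of padlock in the frame of bin between -0.003 and 0.082 m and x of battery in the frame of bin between -0.058 and 0.058 m and y of battery in the frame of bin between -0.097 and 0.097 m and z of battery in the frame of bin between -0.003 and 0.082 m); the robot touches nothing.
It fails at once if the orange charger is pushed more than 30 mm from its place (distance of charger from where it was at the start of the episode above 0.03 m).
It fails at once if the dish of washers is pushed more than 30 mm from its place (distance of dish from where it was at the start of the episode above 0.03 m).
It fails at once if the glass jar is pushed more than 30 mm from its place (distance of jar from where it was at the start of the episode above 0.03 m).
Of flashlight, hex_set, tape_measure, stubby_driver, padlock, battery only 4 to 6 are there at a start; the rules pass over those that are not, and their reading is None.
At some moment in a run one of flashlight, hex_set, tape_measure, stubby_driver, padlock, battery may be knocked a few centimetres aside while the robot is not near it.
It also fails if it takes over 210 s, if anything falls off the work surface, if the arm or the gripper's body presses on something with over 40 N, if the wrist force passes 120 N, or if a joint passes its speed limit or range.

## Working session

There is one attempt and no reset: what is moved stays moved. The work goes in short steps, each a Python script; the robot and the scene stay as the last script left them, time stands still between calls to the robot, and variables do not carry over. Pictures are saved under pics/ and viewed, at most 14 in all, crops included, and the job is handed in when it is done.

```bash
ls; mkdir -p pics; cat > h.py <<'E'
import numpy as np, cv2
from bench import manip
def cap(n):
    c=manip.capture(n); return c
def cloud(c,T=None):
    T=c["world_from_camera"] if T is None else T
    z=c["range_z"].astype(float); v,u=np.indices(z.shape); K=c["K"]
    p=np.stack([(u-K[0,2])/K[0,0]*z,(v-K[1,2])/K[1,1]*z,z],-1)
    w=p@T[:3,:3].T+T[:3,3]; w[z==0]=np.nan; return w
E
python3 - <<'E'
from h import *
for n in ("top","side"):
    c=cap(n); cv2.imwrite(f"pics/{n}0.png",cv2.resize(c["img"][...,::-1],(800,600),interpolation=cv2.INTER_CUBIC)); np.savez(f"{n}0.npz",w=cloud(c),img=c["img"])
    print(n,c["K"].tolist(),np.round(c["world_from_camera"],3).tolist())
print(manip.get_tool_rot(),manip.get_time_s())
E
```

```text
pics
top [[412.231879286729, 0.0, 256.90728168173223], [0.0, 412.231879286729, 194.18390378197594], [0.0, 0.0, 1.0]] [[0.004, -0.984, 0.18, 322.791], [-1.0, -0.002, 0.01, -21.416], [-0.01, -0.18, -0.984, 1223.858], [0.0, 0.0, 0.0, 1.0]]
side [[422.6173781539313, 0.0, 252.14715300263376], [0.0, 422.6173781539313, 184.43567486769803], [0.0, 0.0, 1.0]] [[0.98, -0.138, 0.146, 360.635], [-0.201, -0.715, 0.669, -727.883], [0.012, -0.685, -0.729, 912.02], [0.0, 0.0, 0.0, 1.0]]
[-3.14055775e+00 -6.59148469e-05  2.68583519e+00] 0.1
```

View pics/top0.png

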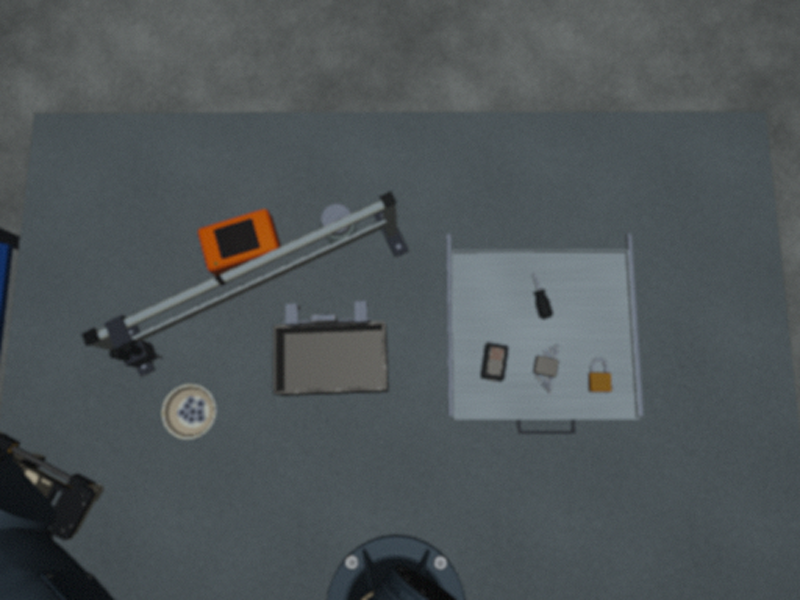

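View pics/side0.png

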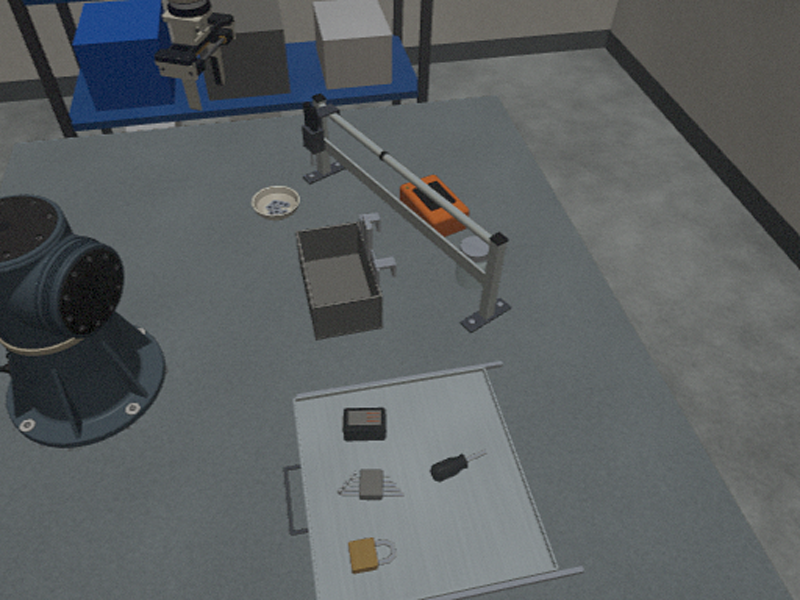

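The top view shows the bin at (331,358) with prongs at (291,313) and (360,310). The tube runs from (90,336) to (388,200), with the ring at (220,280). Four tools lie on the tray: battery or tape (495,361), hex set (546,366), padlock (600,381) and driver (542,303). Next I'll measure them with the depth data.

```bash
python3 - <<'E'
from h import *
S=800/512
for n in ("top","side"):
    d=np.load(n+"0.npz"); w=d["w"]; P=w.reshape(-1,3); 
    def sel(x0,x1,y0,y1,z0,z1):
        m=(P[:,0]>x0)&(P[:,0]<x1)&(P[:,1]>y0)&(P[:,1]<y1)&(P[:,2]>z0)&(P[:,2]<z1); return P[m]
    # table height check
    print(n,"table",np.nanmedian(sel(100,300,-150,0,-20,20),0))
    # tube
    q=sel(400,800,-40,520,172,190); 
    v,u=np.indices(w.shape[:2])
    vx,vy,x0,y0=cv2.fitLine(q[:,:2].astype(np.float32),cv2.DIST_HUBER,0,.01,.01).ravel()
    print("tube",len(q),vx,vy,x0,y0,np.degrees(np.arctan2(vy,vx)),q[:,2].mean(),np.percentile(q[:,2],[5,50,95]),"y range",q[:,1].min(),q[:,1].max())
    b=sel(250,520,0,250,75,95); print("rim",len(b),cv2.minAreaRect(b[:,:2].astype(np.float32)),np.percentile(b[:,2],[10,50,90]))
    t=sel(350,530,0,250,118,180);
    print("prong",len(t)); 
    for z0,z1 in((118,135),(150,180)):
        k=t[(t[:,2]>z0)&(t[:,2]<z1)]; print(z0,len(k),k.min(0) if len(k) else 0,k.max(0) if len(k) else 0,np.median(k,0) if len(k) else 0)
if 1:
    d=np.load("top0.npz");w=d["w"]
    for nm,(a,b) in dict(bat=(495,361),hex=(546,366),pad=(600,381),drv=(543,305),ring=(220,280),post=(388,200),post2=(90,336),hold=(135,350),tray1=(452,250),tray2=(632,250),tray3=(640,416),tray4=(452,418)).items():
        print(nm,np.round(w[int(b/S),int(a/S)],1))
d=np.load("top0.npz")["img"][...,::-1]
cv2.imwrite("pics/bat.png",cv2.resize(d[155:275,285:415],(780,600*120*6//720),interpolation=cv2.INTER_CUBIC))
a=d[110:260,40:275]; cv2.imwrite("pics/rail.png",cv2.resize(a,(799,510),interpolation=cv2.INTER_CUBIC))
E
```

```text
top table [198.2488547  -75.41942068   0.37975907]
tube 1448 0.44348735 -0.89628065 565.18353 264.66324 -63.673397 181.91178934860545 [175.29564098 182.08089379 188.30278969] y range 2.9276197938920383 501.101623474521
rim 402 ((434.9643859863281, 118.86099243164062), (122.02979278564453, 198.21566772460938), 2.379239797592163) [80.84312484 84.79221707 88.29978943]
prong 320
118 232 [486.35548277  49.34311122 118.02457338] [527.88142147 195.54052544 134.94211306] [504.13856248 117.56263442 124.83385292]
150 77 [486.2004237  102.21975068 150.3922618 ] [495.54357907 139.94740648 175.6616316 ] [490.09016698 121.08861767 169.76100263]
side table [196.74898395 -78.69007931  -1.54971822]
tube 920 0.43947217 -0.8982562 585.2991 225.9325 -63.929787 179.88193223248666 [173.30411959 179.8593224  187.38871212] y range -1.8845473223309455 501.0427203400901
rim 437 ((439.2181701660156, 117.49117279052734), (121.7197036743164, 209.15280151367188), 2.254976511001587) [76.92721991 81.97939075 85.16862473]
prong 262
118 165 [491.0176205   44.50205678 118.11036509] [529.91834716 194.88757551 134.4197305 ] [511.08407555  74.58581799 123.07538473]
150 67 [490.39717049  97.43306861 150.09010366] [501.53872961 138.37356879 172.42999352] [495.23455693 111.23715018 167.04552352]
bat [ 432.5 -178.4   44. ]
hex [ 425.8 -276.2   25.2]
pad [ 400.3 -376.9   22.2]
drv [ 539.7 -273.3   30.8]
ring [552.9 292.2 184.6]
post [687.4  13.3 195.2]
post2 [457.1 494.  195.5]
hold [435.4 422.4 186.9]
tray1 [ 652.5 -106.1    5.1]
tray2 [ 654.  -457.1    1. ]
tray3 [ 335.2 -449.5    8.8]
tray4 [ 331.2 -103.2   -1.6]
```

The black block's top is 44 mm up, so it is the battery and not the tape measure. Next I'll take wrist views above the bin's tab and above the tube to get one consistent measurement of both.

```bash
cat >> h.py <<'E'
from scipy.spatial.transform import Rotation as Ro
def wrist():
    p=np.array(manip.get_tcp_pos()); r=np.array(manip.get_tool_rot())
    c=manip.capture("wrist"); T=np.eye(4); T[:3,:3]=Ro.from_euler("xyz",r).as_matrix(); T[:3,3]=p
    return c,cloud(c,T@c["hand_eye"])
def save(n,c,w): cv2.imwrite(f"pics/{n}.png",cv2.resize(c["img"][...,::-1],(800,600),interpolation=cv2.INTER_CUBIC)); np.savez(n+".npz",w=w,img=c["img"])
def box(w,x0,x1,y0,y1,z0,z1):
    P=w.reshape(-1,3); return P[((P>[x0,y0,z0])&(P<[x1,y1,z1])).all(1)]
def down(deg): return [np.pi,0,np.radians(deg)]
E
python3 - <<'E'
from h import *
np.set_printoptions(suppress=True,precision=1)
for n,p,a in(("w_ring",[545,262,400],116),("w_tube",[610,130,400],116),("w_bin",[480,120,330],92.4)):
    manip.movep(p,down(a)); c,w=wrist(); save(n,c,w); print(n,manip.get_time_s(),c["K"][0,0])
    q=box(w,400,750,-10,450,172,190)
    if len(q)>50: print("tube",len(q),cv2.fitLine(q[:,:2].astype(np.float32),cv2.DIST_HUBER,0,.01,.01).ravel().tolist(),q.mean(0),np.percentile(q[:,2],[5,50,95]),q.min(0),q.max(0))
    b=box(w,250,520,0,250,76,95); 
    if len(b)>50: print("rim",cv2.minAreaRect(b[:,:2].astype(np.float32)))
    t=box(w,440,540,100,145,150,180)
    if len(t)>20: print("tab",len(t),np.percentile(t,[2,50,98],axis=0))
    t=box(w,440,540,0,240,118,130)
    if len(t)>20: print("prongs",len(t),np.percentile(t,[2,50,98],axis=0))
a=cv2.imread("pics/w_ring.png");b=cv2.imread("pics/w_bin.png")
cv2.imwrite("pics/two.png",np.hstack([cv2.resize(a,(400,300)),cv2.resize(b,(400,300))]))
E
```

```text
w_ring 1.7083 269.1828606725945
tube 3569 [0.44460010528564453, -0.8957291841506958, 555.1483154296875, 293.06488037109375] [547.9 304.1 182.3] [177.5 182.3 188.2] [434.9  16.3 172. ] [697.8 449.9 189.9]
rim ((437.43310546875, 118.00811004638672), (122.20277404785156, 200.53314208984375), 2.2668826580047607)
tab 140 [[489.2 108.4 151.6]
 [495.  130.9 170.2]
 [499.7 140.5 172.3]]
prongs 480 [[491.8  52.3 120.4]
 [510.3 171.9 125.3]
 [529.3 191.4 127.1]]
w_tube 2.4 269.1828606725945
tube 2815 [0.43602705001831055, -0.8999335765838623, 605.1443481445312, 191.91355895996094] [605.  191.7 181.5] [177.6 182.  184.1] [492.1  17.6 172. ] [696.8 327.4 187.9]
rim ((437.435302734375, 117.8167724609375), (122.66920471191406, 200.07408142089844), 2.2964634895324707)
tab 264 [[489.8 102.1 150.9]
 [496.2 122.3 170. ]
 [499.9 140.2 172.1]]
prongs 714 [[492.6  52.  119.5]
 [506.9 147.3 124.9]
 [529.5 190.7 127.2]]
w_bin 3.0917 269.1828606725945
tube 4061 [0.4369357228279114, -0.8994927406311035, 607.3594360351562, 182.42471313476562] [608.1 181.5 181.3] [176.1 181.9 184. ] [490.9   5.5 172. ] [696.3 308.2 189.9]
rim ((436.83197021484375, 117.4579086303711), (121.64143371582031, 199.63516235351562), 2.2245147228240967)
tab 279 [[488.6 101.4 154. ]
 [493.6 123.4 170.3]
 [498.7 140.3 172. ]]
prongs 833 [[491.5  51.6 121. ]
 [508.  170.8 125.1]
 [528.7 190.9 126.8]]
```

View pics/two.png

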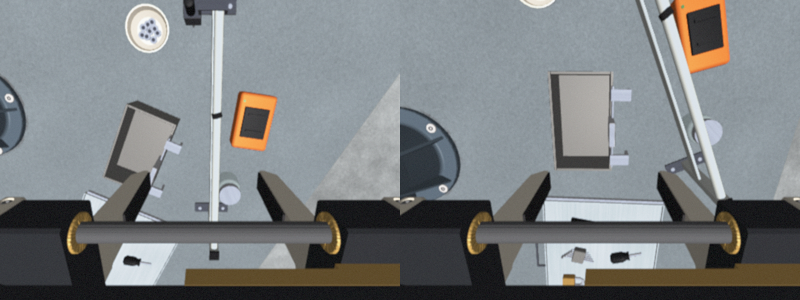

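The wrist view shows the ring clearly at about (216,115) of the left half, with the tube vertical. The right half shows the bin, its prongs and its tab. I'll fit the tube robustly and take the ring by its dark pixels.

```bash
python3 - <<'E'
from h import *
np.set_printoptions(suppress=True,precision=1)
d=np.array([-.4375,.8992])
for n in("w_ring","w_tube","w_bin","top0"):
    f=np.load(n+".npz");w=f["w"];g=f["img"].max(-1)
    x0,y0=605.1,191.9
    for k in range(4):
        off=((w[...,0]-x0)*d[1]-(w[...,1]-y0)*d[0]); s=(w[...,0]-x0)*d[0]+(w[...,1]-y0)*d[1]
        m=(abs(off)<8)&(w[...,2]>174)&(w[...,2]<190)&(s>-150)&(s<230)
        # symmetric section: parabola fit of z against offset gives the crest
        q=w[m][:,:2]
        vx,vy,x0,y0=map(float,cv2.fitLine(q.astype(np.float32),cv2.DIST_HUBER,0,.01,.01).ravel())
        d=np.array([vx,vy])*np.sign(vy)
    r=m&(g<70)&(abs(off)<6)
    print(n,m.sum(),"dir",np.degrees(np.arctan2(-d[0],d[1])),"x at y=200",x0+(200-y0)*d[0]/d[1],"ring",r.sum(),np.median(w[r],0),np.ptp(s[r]) if r.any() else 0)
    p=w[(abs(off)<12)&(w[...,2]>190)&(w[...,2]<200)&(s<-100)]; print("post",len(p),p.mean(0))
    for nm,b in(("tabtop",box(w,480,510,95,145,166,174)),("prongL",box(w,500,540,160,210,121,130)),("prongR",box(w,500,540,30,80,121,130))):
        if len(b)>9: print(nm,len(b),(b.min(0)+b.max(0))/2,np.ptp(b,axis=0))
E
```

```text
w_ring 2397 dir 25.880588884165547 x at y=200 601.0804706089509 ring 42 [556.  292.7 184. ] 9.171684386606856
post 156 [692.2  13.9 193.4]
tabtop 107 [494.4 122.3 169.4] [10.6 36.2  6.4]
prongL 180 [513.  181.4 124.3] [26.  21.1  6.3]
prongR 167 [515.5  61.6 124.6] [30.7 22.3  5.6]
w_tube 2325 dir 25.83831677364585 x at y=200 601.0507282736158 ring 66 [556.3 292.  183.6] 8.836934409616532
post 183 [691.4  13.8 193.2]
tabtop 198 [494.4 120.3 169.7] [11.3 40.   6.2]
prongL 229 [513.1 181.1 124.6] [26.1 20.4  5.5]
prongR 231 [515.4  59.4 124.6] [30.8 25.   6.5]
w_bin 3265 dir 26.01653511676492 x at y=200 598.2881313059501 ring 122 [553.4 290.3 183.3] 9.921643634092575
post 10 [693.4  25.8 191.5]
tabtop 250 [493.9 120.6 169.6] [10.1 39.7  7.2]
prongL 286 [512.9 181.  124.4] [25.6 20.   6.3]
prongR 288 [515.4  58.9 124.2] [30.5 25.7  6.4]
top0 796 dir 26.067108394852195 x at y=200 597.5466507381387 ring 69 [476.  451.3 187.1] 236.2009700101908
post 61 [688.8  14.7 193.1]
tabtop 56 [491.3 121.5 170.8] [ 8.5 36.9  5.9]
prongL 60 [511.2 183.6 125.3] [22.4 20.3  7.8]
prongR 76 [513.9  63.  125.1] [27.9 16.8  7.5]
```

```bash
cat >> h.py <<'E'
A=25.9; d=np.array([-np.sin(np.radians(A)),np.cos(np.radians(A))]); e=np.array([d[1],-d[0]])  # along tube (left), across (away)
RING=np.array([556.2,292.3])
def grip_at(s,off=0): return RING+d*s+e*(-17+off)   # tab centre for hook at ring y = s
E
python3 - <<'E'
from h import *
np.set_printoptions(suppress=True,precision=1)
manip.gripper_to(70,45)
manip.movep([494,120.3,200],down(92.3)); print(manip.line_to([494,120.3,134],max_speed=80,guard=15))
manip.gripper_to(0,45); print("open",manip.get_opening(),manip.get_grasp_force())
manip.line_to([494,120.3,248],max_speed=120); print(manip.get_ft_force(),manip.get_ft_torque(),manip.get_opening())
g=grip_at(-190); manip.line_to([*g,248],down(115.9),max_speed=120); manip.dwell(.3)
c,w=wrist(); save("w_hook",c,w); print(manip.get_time_s(),manip.get_tcp_pos(),manip.get_opening())
E
```

```text
False
open 9.879037926698546 44.99955654144287
[ 0.   0.8 -3.7] [-0.1 -0.1 -0. ] 10.068983972905722
8.9083 [623.8 114.  248.1] 9.70411837008129
```

View pics/w_hook.png

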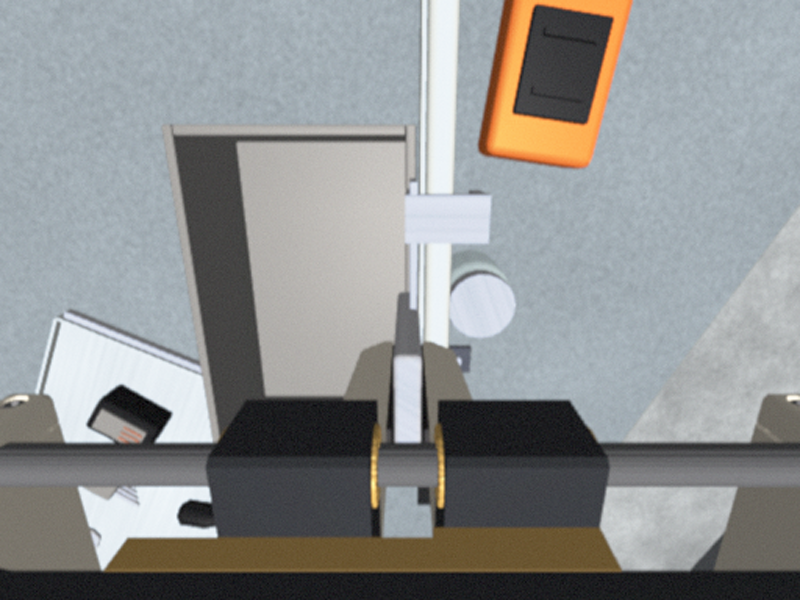

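The bin is held. The left prong, at (405–490, 195–243), stands above the tube, which runs along columns 425–458, and it looks parallel. I'll measure the offset and tilt from this same image.

```bash
python3 - <<'E'
from h import *
np.set_printoptions(suppress=True,precision=2)
w=np.load("w_hook.npz")["w"]; q=w[...,:2]-grip_at(-190); a=q@d; o=q@e+(-17)  # o: across, 0 = assumed tube
z=w[...,2]
def st(n,m): print(n,m.sum(),"o",np.percentile(o[m],[3,50,97]),"a",np.percentile(a[m],[3,50,97]),"z",np.percentile(z[m],[5,50,95]))
st("prong",(a>40)&(a<85)&(o>-20)&(o<30)&(z>225))
m=(a>85)&(a<300)&(abs(o)<12)&(z>172)&(z<190); st("tube",m)
print(np.polyfit(a[m],o[m],1))
m=(o>-160)&(o<-10)&(z>190)&(z<215)&(abs(a)<120); st("rim",m)
for lo,hi in((-160,-130),(-110,-40),(-22,-10)): st(f"rim{lo}",m&(o>lo)&(o<hi))
m=m&(a>-40)&(o>-26)&(o<-10);print("backrim slope",np.polyfit(a[m],o[m],1))
E
```

```text
prong 1817 o [-17.16  -1.68  16.05] a [47.39 60.75 70.34] z [236.86 239.24 240.32]
tube 2005 o [-6.89  0.1   7.85] a [ 88.08 124.17 155.17] z [177.63 181.89 183.7 ]
[-0.    0.27]
rim 3658 o [-134.04 -129.65  -15.68] a [-64.02  72.05  99.84] z [191.27 198.8  200.19]
rim-160 1387 o [-134.38 -131.5  -130.04] a [-68.83  25.34  95.67] z [192.08 198.93 200.23]
rim-110 739 o [-107.7   -75.14  -42.06] a [95.32 97.68 99.9 ] z [191.4  199.06 200.17]
rim-22 343 o [-20.97 -16.44 -13.39] a [19.88 85.65 99.63] z [197.93 199.33 200.61]
backrim slope [ -0.02 -15.81]
```

Offsets are within 1 mm and the bin is level, so I'll lower it. Seating should come at TCP z of about 198.

```bash
python3 - <<'E'
from h import *
np.set_printoptions(suppress=True,precision=2)
g=grip_at(-190)
print(manip.line_to([*g,204],max_speed=60,guard=10),manip.get_tcp_pos(),manip.get_ft_force())
print(manip.line_to([*g,194],max_speed=15,guard=5),manip.get_tcp_pos(),manip.get_ft_force(),manip.get_ft_torque(),manip.get_time_s())
E
```

```text
False [624.11 113.97 204.38] [-1.06  0.15 -3.45]
True [623.95 113.95 197.86] [-1.4   0.28  6.29] [-0.01 -0.05  0.02] 10.2667
```

Contact came at 197.9, as expected, so the bin is seated. Now I'll slide it to the ring and check before letting go.

```bash
python3 - <<'E'
from h import *
np.set_printoptions(suppress=True,precision=2)
manip.dwell(.5)
for s in (-120,-55,0):
    print(s,manip.line_to([*grip_at(s),198],max_speed=60,guard=25),manip.get_ft_force(),manip.get_tcp_pos())
manip.dwell(.4)
c,w=wrist(); save("w_slid",c,w); print(manip.get_time_s())
q=w[...,:2]-RING; a=q@d; o=q@e; z=w[...,2]; g=c["img"].max(-1)
m=(abs(a)<110)&(o>-8)&(o<16)&(z>184)&(z<200); print("prongs a",[np.percentile(a[m&k],[3,50,97]) for k in(a>35,a<-35) if (m&k).any()])
r=(abs(o)<7)&(abs(a)<35)&(z>178)&(g<60); print("ring",r.sum(),a[r].min() if r.any() else 0,np.median(a[r]) if r.any() else 0)
E
```

```text
-120 False [-0.1   1.68  2.43] [593.12 177.25 197.91]
-55 False [-1.55  2.06  1.45] [564.64 235.73 197.93]
0 False [-1.17  1.92 -0.63] [540.76 285.09 197.96]
14.8333
prongs a [array([50.92, 60.76, 70.35])]
ring 1112 -0.9308726597495284 23.63920847828859
```

View pics/w_slid.png

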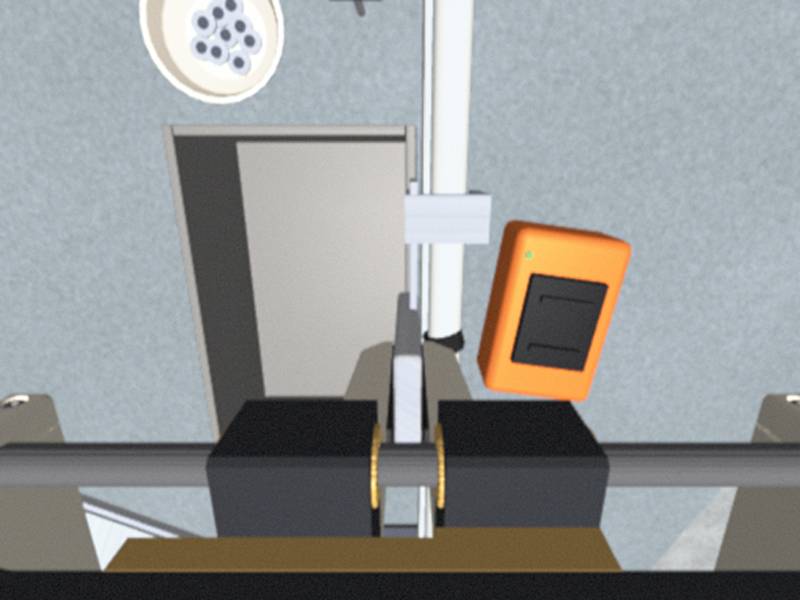

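The prong's middle is at +60.7 along the tube from the ring, so the bin is centred to about 1 mm. I'll release it, check from above, then look at the tray.

```bash
cat >> h.py <<'E'
def check_bin(w,img):
    q=w[...,:2]-RING; a=q@d; o=q@e; z=w[...,2]
    for k,m in(("L",a>35),("R",a<-35)):
        m=m&(abs(a)<110)&(o>-8)&(o<16)&(z>185.5)&(z<200)
        if m.sum()>20: print("prong",k,m.sum(),np.round(np.percentile(a[m],[3,50,97]),1))
    r=(abs(o)<5)&(abs(a)<30)&(z>176)&(z<192)&(img.max(-1)<70)
    if r.any(): print("ring",r.sum(),np.round(np.percentile(a[r],[3,50,97]),1))
    m=(abs(a)<95)&(o>-150)&(o<-60)&(z>120)&(z<165); print("rim z",np.round(np.percentile(z[m],[5,50,95]),1) if m.any() else 0)
E
python3 - <<'E'
from h import *
np.set_printoptions(suppress=True,precision=2)
manip.gripper_to(30); g=grip_at(0); manip.gripper_to(60); manip.line_to([*g,260],max_speed=150); 
manip.movep([*(g-40*d),420],down(115.9)); manip.dwell(.3); c,w=wrist(); save("w_hung",c,w); check_bin(w,c["img"])
manip.gripper_to(93)
manip.movep([420,-300,300],down(0)); c,w=wrist(); save("w_tray",c,w); print(manip.get_time_s())
a=cv2.imread("pics/w_hung.png");b=cv2.imread("pics/w_tray.png")
cv2.imwrite("pics/two2.png",np.hstack([cv2.resize(a,(400,300)),cv2.resize(b,(400,300))]))
E
```

```text
prong L 235 [49.8 60.3 69.4]
prong R 177 [-69.5 -59.8 -50.6]
ring 30 [-3.5  0.9  3.8]
rim z [121.6 135.5 139.1]
20.575
```

View pics/two2.png

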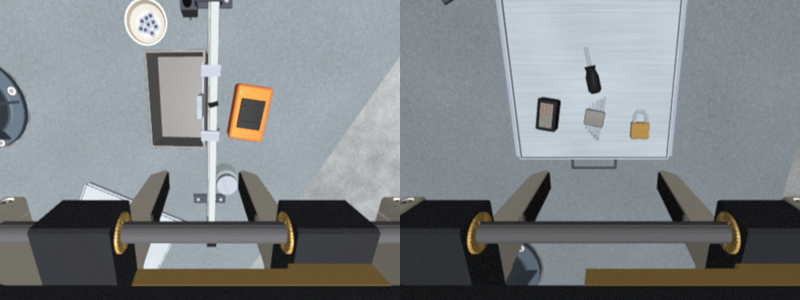

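The bin hangs with its prongs at −59.8 and +60.3 and the ring at +0.9, so it is centred. The tray view shows battery, driver, hex set and padlock clear of one another. I'll segment them by height.

```bash
cat >> h.py <<'E'
def seg(w,zmin):
    m=((w[...,0]>345)&(w[...,0]<640)&(w[...,1]>-440)&(w[...,1]<-115)&(w[...,2]>zmin)&(w[...,2]<70)).astype(np.uint8)
    m=cv2.morphologyEx(m,cv2.MORPH_OPEN,np.ones((2,2),np.uint8))
    n,l=cv2.connectedComponents(m)
    for i in range(1,n):
        p=w[l==i]
        if len(p)<25: continue
        r=cv2.minAreaRect(p[:,:2].astype(np.float32)); print(len(p),np.round(np.median(p,0),1),"rect",np.round(r[0],1),np.round(r[1],1),round(r[2],1),"z95",round(np.percentile(p[:,2],95),1))
E
python3 - <<'E'
from h import *
w=np.load("w_tray.npz")["w"]; print(np.nanmedian(box(w,560,640,-420,-330,-20,20),0))
for z in(9,13,18): print(z);seg(w,z)
i=np.load("w_tray.npz")["img"][105:190,160:325,::-1]; cv2.imwrite("pics/traycrop.png",cv2.resize(i,(792,408),interpolation=cv2.INTER_CUBIC))
for u,v in((594-400,60),(587-400,47),(595-400,85),(640-400,113),(640-400,125),(603-400,97),(588-400,135)):print(u,v,np.round(w[int(v*1.28),int(u*1.28)],1))
E
```

```text
[ 601.30146134 -375.07497014    4.29844454]
9
677 [ 505.9 -276.4   26.3] rect [ 520.2 -275.2] [92.7 28. ] 10.0 z95 30.8
1214 [nan nan nan] rect [ 429.1 -181.2] [38.8 79.7] 72.7 z95 nan
832 [nan nan nan] rect [ 421.9 -280.2] [40.  98.6] 73.9 z95 nan
665 [nan nan nan] rect [ 405.  -380.5] [70.5 39. ] 25.7 z95 nan
13
677 [ 505.9 -276.4   26.3] rect [ 520.2 -275.2] [92.7 28. ] 10.0 z95 30.8
1188 [nan nan nan] rect [ 429.2 -181. ] [38.3 79.7] 72.7 z95 nan
715 [nan nan nan] rect [ 420.6 -280.3] [42.4 98.4] 79.0 z95 nan
658 [nan nan nan] rect [ 408.1 -381.1] [66.2 44.4] 1.0 z95 nan
18
663 [ 505.8 -276.4   26.5] rect [ 520.2 -275.2] [92.7 28. ] 10.0 z95 30.8
1160 [nan nan nan] rect [ 429.3 -180.3] [37.  79.5] 72.7 z95 nan
507 [nan nan nan] rect [ 422.  -280.1] [38.7 41.3] 70.8 z95 nan
472 [nan nan nan] rect [ 394.2 -381. ] [43.4 39.9] 86.0 z95 nan
194 60 [ 543.9 -279.1    4. ]
187 47 [ 565.1 -266.4   19.6]
195 85 [ 495.4 -281.2   31. ]
240 113 [ 437.4 -376.9   16. ]
240 125 [ 411.5 -377.2   22.1]
203 97 [ 469.2 -296.6    5.3]
188 135 [ 386.3 -263.1    5.1]
```

View pics/traycrop.png

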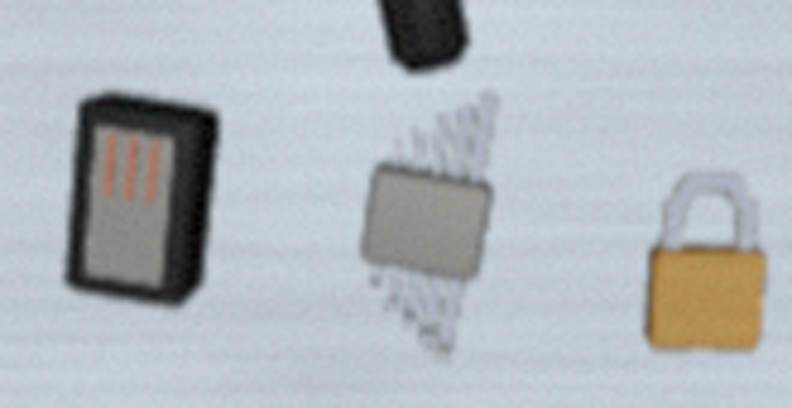

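The crop shows the battery turned by about −6°, the holder by about −10° and the padlock by about 0°. I'll refine these from each top surface.

```bash
cat >> h.py <<'E'
def top_rect(w,cx,cy,zmin,R=40):
    p=box(w,cx-R,cx+R,cy-R,cy+R,zmin,60); c=np.median(p[:,:2],0); p=p[np.linalg.norm(p[:,:2]-c,axis=1)<R]
    # drop stray points: keep those with many neighbours
    from scipy.spatial import cKDTree
    t=cKDTree(p[:,:2]); k=np.array([len(x) for x in t.query_ball_point(p[:,:2],4)]); p=p[k>=np.median(k)*.35]
    (x,y),(a,b),ang=cv2.minAreaRect(p[:,:2].astype(np.float32))
    if ang>45: ang-=90; a,b=b,a
    return len(p),np.round([x,y,a,b,ang],1),round(float(np.median(p[:,2])),1)
E
python3 - <<'E'
from h import *
w=np.load("w_tray.npz")["w"]
print("bat",top_rect(w,430,-181,35,45)); print("hex",top_rect(w,422,-280,18,32)); print("pad",top_rect(w,396,-380,18,32))
print("drv",top_rect(w,506,-277,22,35))
E
```

```text
bat (1029, array([ 434.4, -182. ,   65.2,   41.8,   -9.4]), 39.5)
hex (507, array([ 425.4, -278.8,   34.2,   41.9,  -11. ]), 21.9)
pad (472, array([ 398.4, -377.9,   34.8,   39.9,   -1.1]), 22.0)
drv (496, array([ 503.8, -276.9,   53.8,   23.9,   10.7]), 28.2)
```

```bash
cat >> h.py <<'E'
# name: (zmin, R, shift of grip along object x, grasp TCP z, place a, place o, place TCP z, opening at release, approx xy)
T=dict(hex=(18,32,0,7,-46,-71,74,54,(425,-279)),pad=(18,32,0,7,47,-76,74,52,(398,-378)),
       drv=(22,36,7,8,0,-75,86,38,(504,-277)),bat=(35,45,0,14,44,-75,98,52,(434,-182)))
def locate(n):
    zmin,R,*_=T[n]; manip.movep([445,-290,300],down(178)); manip.dwell(.1); c,w=wrist(); save("v_"+n,c,w)
    r=top_rect(w,*T[n][-1],zmin,R); print(n,r); return r
def take(n,x,y,yaw):
    sh,zg=T[n][2:4]; y_=np.radians(yaw); p=np.array([x+sh*np.cos(y_),y+sh*np.sin(y_)])
    manip.gripper_to(85,40); manip.movep([*p,90],down(yaw+180)); g=manip.line_to([*p,zg],max_speed=120,guard=15)
    manip.gripper_to(0,40); manip.line_to([*p,160],max_speed=200); print("grasp",g,manip.get_opening(),manip.get_grasp_force())
def put(n):
    a,o,z,op=T[n][4:8]; q=RING+a*d+o*e
    manip.movep([*q,270],down(A+180)); print(manip.get_opening())
    g=manip.line_to([*q,z+25],max_speed=150); g=manip.line_to([*q,z],max_speed=40,guard=10)
    print("put",g,manip.get_tcp_pos()[2]); manip.gripper_to(op); manip.dwell(.2); manip.line_to([*q,270],max_speed=150); print(manip.get_time_s())
E
python3 - <<'E'
from h import *
np.set_printoptions(suppress=True,precision=2)
print(cap("wrist")["hand_eye"])
n,r,z=locate("hex"); seg(np.load("v_hex.npz")["w"],15)
if abs(r[2]-34)<6 and abs(r[3]-42)<6:
    take("hex",r[0],r[1],r[4]); c,w=wrist(); save("w_held",c,w); print(manip.get_time_s())
q=RING-46*d-71*e
print(manip.ik([*q,270],down(A+180)))
E
```

```text
[[  -0.     -0.95   -0.3    83.14]
 [   1.     -0.      0.     -0.87]
 [  -0.     -0.3     0.95 -166.11]
 [   0.      0.      0.      1.  ]]
hex (517, array([ 426.2, -278.7,   33.8,   41.7,  -10.6]), 22.1)
692 [nan nan nan] rect [nan nan] [0. 0.] 0.0 z95 nan
1190 [nan nan nan] rect [ 439.9 -177. ] [51.3 75.8] 73.0 z95 nan
528 [nan nan nan] rect [ 428.7 -276.5] [43.2 38. ] 79.5 z95 nan
509 [nan nan nan] rect [nan nan] [0. 0.] 0.0 z95 nan
grasp False 41.484884148004845 39.99951660633087
27.1833
[ 0.32  0.32  1.57  0.    1.26 -1.7 ]
```

View pics/w_held.png

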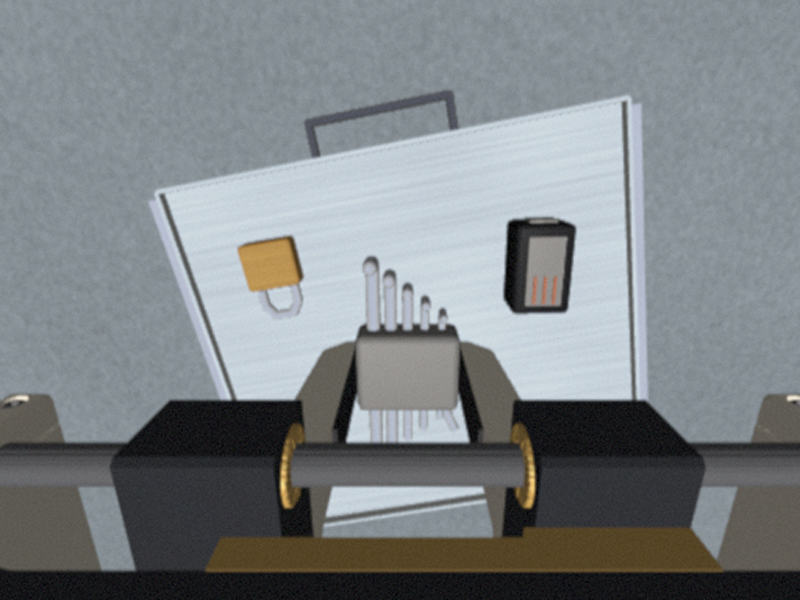

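The hex set is held square at (408,368). I'll place it, check, then go on to the padlock.

```bash
python3 - <<'E'
from h import *
np.set_printoptions(suppress=True,precision=2)
put("hex")
manip.movep([*(grip_at(0)-40*d),420],down(115.9)); manip.dwell(.3); c,w=wrist(); save("w_h1",c,w); check_bin(w,c["img"])
n,r,z=locate("pad")
if abs(r[2]-36)<6 and abs(r[3]-40)<6: take("pad",r[0],r[1],r[4])
E
```

```text
41.17786007630596
put False 74.07926059011707
33.25
prong L 224 [50.8 60.  69.1]
prong R 179 [-70.  -60.2 -50.2]
ring 28 [-2.5  0.5  3.4]
rim z [122.1 135.9 139.8]
pad (542, array([ 399.2, -378.2,   35.6,   40.3,   -2.1]), 22.2)
grasp False 39.65651728804684 39.89731550216675
```

View pics/w_h1.png

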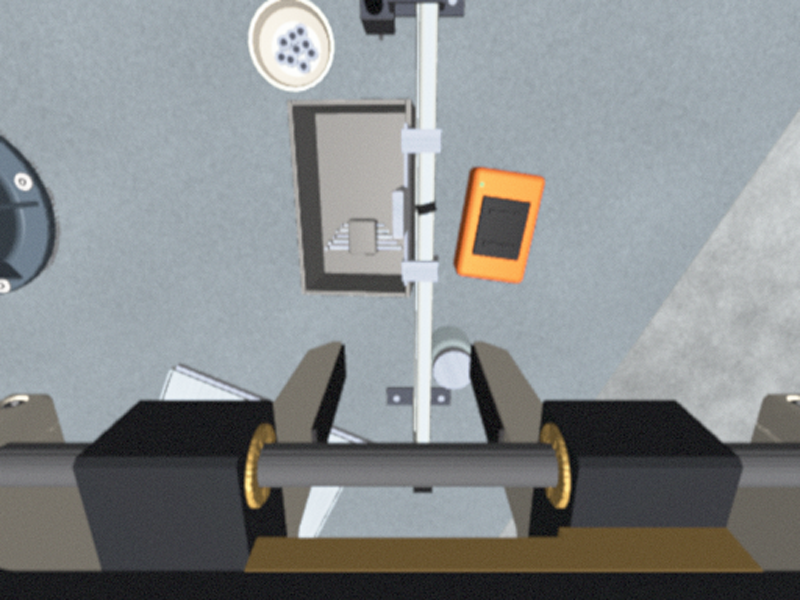

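The hex set lies in the bin at (363,237), and the bin is unmoved with the ring midway between the prongs. I'll carry on with the padlock and driver, with checks.

```bash
python3 - <<'E'
from h import *
np.set_printoptions(suppress=True,precision=2)
put("pad")
n,r,z=locate("drv")
if abs(r[2]-54)<6 and abs(r[3]-25)<6: take("drv",r[0],r[1],r[4])
c,w=wrist(); save("w_held2",c,w)
E
```

```text
39.54217348092318
put False 74.07773514309055
48.0167
drv (392, array([ 504.7, -276.5,   53.8,   24.3,   12.5]), 28.0)
grasp False 25.503265765747912 39.99827027320862
```

```bash
python3 - <<'E'
from h import *
np.set_printoptions(suppress=True,precision=2)
put("drv")
manip.movep([*(grip_at(0)-40*d),420],down(115.9)); manip.dwell(.3); c,w=wrist(); save("w_h2",c,w); check_bin(w,c["img"])
n,r,z=locate("bat")
if abs(r[2]-66)<7 and abs(r[3]-42)<6: take("bat",r[0],r[1],r[4])
E
```

```text
25.91644798491082
put False 86.09074325251329
60.6417
prong L 224 [50.9 60.1 69.2]
prong R 181 [-70.  -59.9 -50.1]
ring 28 [-2.5  0.6  3.5]
rim z [121.7 135.3 139.1]
bat (1034, array([ 435. , -181.7,   65.5,   41.5,   -9.4]), 39.5)
grasp False 41.51664310905646 39.99707043170929
```

View pics/w_h2.png

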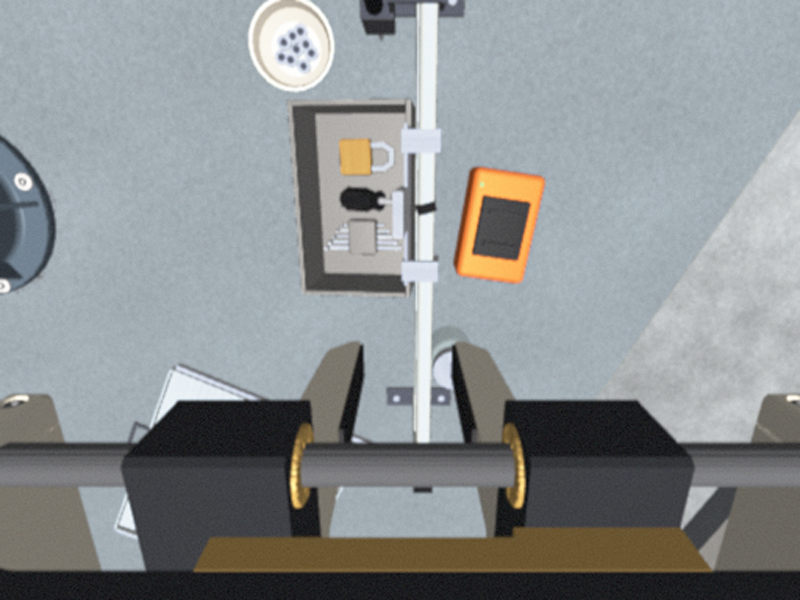

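The padlock (367,157), driver (365,200) and hex set (363,237) lie side by side in the bin, which is still centred. The battery is last.

```bash
python3 - <<'E'
from h import *
np.set_printoptions(suppress=True,precision=2)
put("bat")
manip.movep([*(grip_at(0)-40*d),420],down(115.9)); manip.dwell(.5); c,w=wrist(); save("w_h3",c,w); check_bin(w,c["img"])
c=cap("top"); a=c["img"][100:290,40:430,::-1]; b=cv2.imread("pics/w_h3.png")[:310,100:650]
cv2.imwrite("pics/fin.png",np.hstack([cv2.resize(b,(440,248)),cv2.resize(a,(360,248))]))
E
```

```text
41.561659965317894
put False 98.19796339272696
74.4333
prong L 226 [50.8 60.1 69.1]
prong R 182 [-70.1 -59.6 -50.2]
ring 28 [-2.5  0.6  3.4]
rim z [121.6 135.2 139.1]
```

View pics/fin.png

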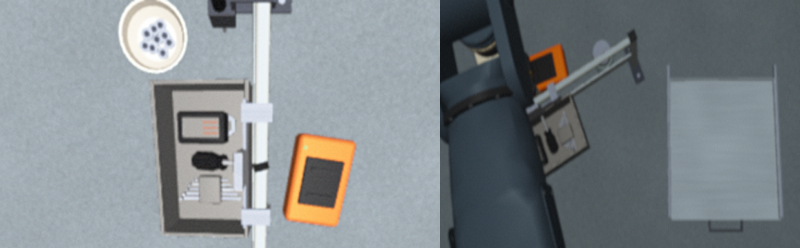

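The bin holds the battery (204,127), sitting on the padlock, along with the driver (210,160) and hex set (210,190). The tray is empty, the ring is centred and the gripper is clear, so I'm handing in.

```bash
python3 -c "
from bench import manip
print(manip.finish_job(), manip.get_time_s())"
```

```text
the job is handed in; nothing more can be done
the job is handed in; nothing more can be done
```

The job is handed in at about 75 s of the 210 s allowed, with no verdict returned; at the last look the bin hung within about 1 mm of the ring with all four tools present (hex set, padlock, stubby driver, battery) in it, and the tray was empty.

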